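# Snap the retaining clip onto the tube mixer's roller

### The job

The middle roller of the tube mixer has gone back in after washing but its orange retaining clip is still off. Take the clip from its rail, feel for the groove in the roller's steel stub, push the clip onto it from above until it snaps fully home, then slide the roller in by its clip until the clip rests against the blue bearing plate, and let go with the clip left there. Never press the clip on the mixer harder than about 40 N, jaw grip included, and leave the other things on the bench where they are.

Things in the scene. Friction and masses are not known exactly. Their poses are not given: they have to be found in the camera images.
- mixer: White tube roller mixer, 400 x 260 mm, fixed: tray, five white rollers (32 mm diameter, 48 mm apart, axes level), at the near end a blue upright bearing plate (12 mm thick, top 107 mm above the bench), at the far end a drive housing (138 mm high). Origin on the bench below the middle roller's axis, at the plate's outer face; x = along the rollers towards the housing, y left, z up.
- bearing (a point): Point on the middle roller's axis in the plane of the plate's outer face, 95 mm above the bench, axes as the mixer's. The roller's steel stub sticks out of the plate along -x from here. Clip home: its origin lies on this x axis. Clip home and resting on the plate: its origin is at x = -6 mm, y = 0, z = 0 here.
- stub (a point): Where the stub leaves the plate (same point as bearing). Stub: 20 mm diameter, one groove 14.5 mm wide and 13 mm in diameter, then an 8 mm long, 20 mm thick end collar. The roller has crept out: the gap from plate to the groove's near edge is anywhere from 4 to 26 mm, not measured: feel or look for it. The roller slides endwise against 5 N of friction, can go well in, and does not turn.
- neighbours (a point): Middle of the plate's top edge, 107 mm above the bench. Only the middle roller lacks its clip; the stubs of the four others, 48 and 96 mm to either side, wear fixed clips that hang tab down against the plate. Nothing of these stands higher than 14 mm above the roller axes; the rollers behind the plate (from 12 mm behind its outer face) rise 16 mm above the axes.
- clip: Orange plastic spring clip, 12 mm thick along its x, standing mouth down; about 40 g. Origin at the centre of its bore; x = bore axis, to lie along the roller (either way round is the same); z up to its tab. Back: 24 mm wide, 6.3 to 14 mm above the origin, its underside rests on the groove's bottom when home. Two springy legs, 24 mm over both, reach 7.5 mm below the origin.
- clip_tab (a point): Middle of the clip's tab, 33 mm above the clip's origin: a 12 x 12 mm square post from 14 to 52 mm above the origin, to pinch and push by; pinched near its top (42 mm above the origin) across y it leaves the fingers clear of the plate.
- clip_mouth (a point): Between the jaws, 5 mm below the clip's origin: rounded slippery jaws, 2.5 mm radius, square ends, 9.5 mm apart. Resting on the 20 mm stub, the clip's origin is 15 mm above the axis; dropped into the groove, 10 mm. From there the push down rises to 6 to 10 N (the jaws' own squeeze adds up to 25 N of contact force), then it snaps and pulls itself down to 0 mm. The legs cannot open enough to pass over the 20 mm stub.
- rail_block: Grey parts block 110 x 80 x 12 mm, fixed, on either side of the mixer; an aluminium ridge (80 mm long, 7 mm wide, 9 mm high) runs along its x on top. The clip stands astride the ridge, its x along it, its origin 19.5 mm above the bench. Origin under the block's centre.
- tube_rack: Bystander: blue tube rack with capped tubes, 85 x 170 mm, 105 mm high; origin under its centre.
- dishes: Bystander: stack of clear culture dishes, 60 mm across, 42 mm high; origin under its centre.
- bottle: Bystander: amber bottle, 60 mm across, 150 mm high; origin under its centre.
- jar: Bystander: glass jar, 70 mm across, 85 mm high; origin under its centre.
- screwdriver: Bystander: red-handled screwdriver, 170 mm long, lying on the bench; origin under its middle.
- pipette: Bystander: purple pipette lying on the bench, about 260 mm long, 25 mm thick; origin under its body.
- tube: Bystander: capped clear tube, 29 mm across, 113 mm long, lying between two rollers of the mixer, left of the middle; origin at its centre.
Things that resemble listed ones, but are neither listed nor needed, are in the scene too. Of the things that look like the clip, the smaller one is meant.

How it is judged:
On the way:
1. the clip has snapped home in the groove: its bore is on the roller's axis, over the stub (y of clip in the frame of bearing between -0.002 and 0.002 m and z of clip in the frame of bearing between -0.002 and 0.002 m and x of clip in the frame of bearing between -0.036 and -0.004 m and contact force between clip and mixer above 1 N), for 0.2 s.
At the end, for the whole second after the job is handed in: The clip is home in the middle roller's groove (its bore centre within 2 mm of the roller's axis sideways and in height, its bore axis within 7 degrees of the roller's), its face within 2 mm of the bearing plate, released and at rest (y of clip in the frame of bearing between -0.002 and 0.002 m and z of clip in the frame of bearing between -0.002 and 0.002 m and x of clip in the frame of bearing between -0.008 and -0.004 m and angle between the x axis of clip and the x axis of bearing, either way round below 0.12 rad and linear speed of clip below 0.02 m/s); the robot touches nothing.
It fails at once if the clip is pressed on the mixer or its roller with more than 40 N (all contacts added up, the jaws' grip included) (contact force between clip and mixer above 40 N).
It fails at once if a bystander is moved more than 30 mm (distance of any of tube_rack, dishes, bottle, jar, screwdriver, pipette, tube from where it was at the start of the episode above 0.03 m).
It also fails if it takes over 72 s, if anything falls off the work surface, if the arm or the gripper's body presses on something with over 40 N, if the wrist force passes 120 N, or if a joint passes its speed limit or range.

### The arm

A 7-joint arm with a two-finger parallel gripper is mounted at the origin on the work surface. World frame = base frame: x ahead of the robot, y to its left, z up, the work surface at z = 0. Lengths are in m, angles in rad, forces in N, time in s.
With the tool pointing down it reaches from about 0.375 to 0.925 m from the base axis. Payload 3.1 kg.
Tool frame: the origin (TCP) lies between the finger pads; the fingertips stand 8 mm ahead of it and the grasp point (between the pads) lies 11 mm behind it; z points along the fingers, y is the direction in which the jaws open and shut (so a half turn about z gives the same grasp; the last joint's range is limited). The gripper opens to 85 mm and grips with 20 to 120 N. Pads are 22 mm wide; open, the fingers measure 114 mm over their backs; the gripper's body (76 mm by 85 mm) begins 54 mm behind the grasp point. The pads swing forward as they close: fully open they stand 13 mm farther back than shut.
Start: joints at [-1.34, 0.383, 0.044, 1.598, -0.018, 1.161, -0.05], TCP at [0.21, 0.615, 0.239] pointing down, gripper open.
Joint ranges: [-2.61, 2.61], [-0.41, 2.15], [-1.48, 1.57], [0, 2.5], [-1.57, 4.71], [0.05, 1.97], [-2.85, 2.85]. Speed limits (rad/s): [2.79, 2.79, 3.14, 3.14, 3.14, 3.14, 3.14].

### API

Orientations are given as a unit quaternion [w, x, y, z].
In Python, from workcell import monitor, viewer, job gives the robot as it stands. The module is installed in compiled form; this text tells all that it offers.
- The arm moves only by the shell command python3 -m inch 'ROWS'. ROWS is a JSON object of lists of equal length, an entry for each row: "hand": the finger opening in cm, from 0 to 8.54; "xyz": the shift along the tool's x, y, z in cm, a list of three; "dr": the turn, a rotation vector about the tool's x, y, z in rad, a list of three. In form: {"hand": [hand, ...], "xyz": [[tx, ty, tz], ...], "dr": [[ax, ay, az], ...]}. A call has 1 to 12 rows; each row shifts and turns the pose as measured when the row begins, along the tool's axes as they then stand; what a row does not reach is not made up. A row lasts 1/12 s, in which the tool goes at most 41.7 mm and 7.16 degrees, less where a joint would pass 70% of its speed; a pose out of reach is approached as far as the arm can. A call is refused whole if a number of a shift passes 4.17 or a number of a turn 0.125, either way. A call with a gripper value outside its range is refused whole. The fingers move at their own pace and stop on an object; the grip force is fixed at half the most. Time passes only in rows, so rows that do not move let the fingers close. It gives the time, the measured TCP pose, the force and the opening at its end, in the units of the state.
- monitor.get_obs(): the state, without advancing time (a new reading comes with each control period).
- viewer.camera(name): name is "scene" or "top" or "wrist"; returns (picture, depth): 420x560x3 uint8, red, green, blue; 420x560 float32, m along the optical axis (not along the pixel's ray), 0 where there is no reading.
- viewer.camera_info(name): a dict with "camera_matrix" (3x3 intrinsics, pixels), "origin" and "orientation" of the camera in the world. Camera axes: x right, y up, looking along -z (the intrinsics and any distortion apply to the point x, -y, -z); pixel columns grow to the right and rows downward; lengths in m; the calibration is good to about 2 mm. The wrist camera is an equidistant fisheye: a pixel r from the principal point sees the ray r / f radians off the axis. A picture is of the moment at which its call begins: read the wrist's pose just before it. camera_info takes no time and is no camera call; for the wrist camera it gives the pose at the moment of the call.
- job.hand_in(): hands the job in, once; it reports no verdict.
The state is a dict: "time_s": time; "q": joint angles; "joint_vel": joint speeds; "joint_torque": joint torques, N m; "position": TCP position; "eef_rot": TCP orientation; "ft_force": force on the tool from outside, world axes, zero at the start; "wrist_torque": the same for the moment, N m; "grip_width": finger opening in m.
Only numpy, scipy, OpenCV 4.12 (cv2) and the standard library are available. Lean on these libraries where they do the work, as an engineer would, in place of code of your own. Each camera call takes 0.05 s, during which the arm holds its last target. There are 200 camera calls.

## Working session

There is one attempt and no reset: what is moved stays moved. The work goes in short steps, Python scripts to look and compute and a shell command to move; the robot and the scene stay as the last step left them, time stands still between calls to the robot, and variables do not carry over. Pictures are saved under pics/ and viewed, about 8 in all and at most 12, crops included, and the job is handed in when it is done.

```bash
mkdir -p pics; python3 - <<'E'
from workcell import monitor, viewer
import cv2, numpy as np
o=monitor.get_obs(); print(o)
for n in("scene","top"):
    p,d=viewer.camera(n); np.savez(f"{n}0.npz",p=p,d=d); cv2.imwrite(f"pics/{n}0.png",p[:,:,::-1]); print(n,viewer.camera_info(n))
E
```

```text
{'time_s': 0.0, 'q': array([-1.33980116,  0.38385914,  0.04385083,  1.59959934, -0.01788972,
        1.16121474, -0.04991317]), 'joint_vel': array([ 2.67000196e-05, -6.69646094e-04, -5.68216483e-04, -1.47778011e-03,
       -1.19459407e-03,  3.07536229e-03, -2.07585294e-04]), 'joint_torque': array([-2.92998238e-04, -4.33457851e+01,  1.02417234e+00, -2.49514139e+01,
        1.05416350e-02,  1.13882814e-02, -6.59478488e-06]), 'position': array([0.20960193, 0.61428515, 0.23786008]), 'eef_rot': array([-1.40066137e-04,  1.63630973e-01,  9.86520704e-01, -1.33663267e-03]), 'ft_force': array([ 0.22055599, -1.13334701, -0.24326411]), 'wrist_torque': array([-0.0177041 , -0.02032955, -0.03369702]), 'grip_width': 0.08554615156914772}
scene {'camera_matrix': array([[430.60763809,   0.        , 275.48413095],
       [  0.        , 430.60763809, 211.70175492],
       [  0.        ,   0.        ,   1.        ]]), 'origin': array([ 1.25632473, -0.33678502,  0.74864544]), 'orientation': array([0.76012153, 0.36360311, 0.23079249, 0.4865623 ])}
top {'camera_matrix': array([[468.31450209,   0.        , 280.39429003],
       [  0.        , 468.31450209, 213.46595943],
       [  0.        ,   0.        ,   1.        ]]), 'origin': array([ 0.33286504, -0.01055651,  1.12644297]), 'orientation': array([ 0.71279606,  0.06133594, -0.06421831, -0.69572674])}
```

View pics/scene0.png

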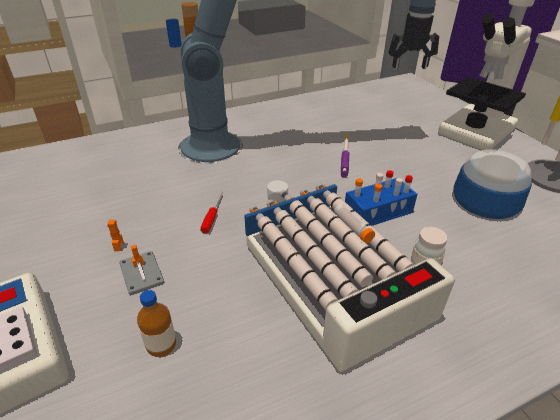

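View pics/top0.png

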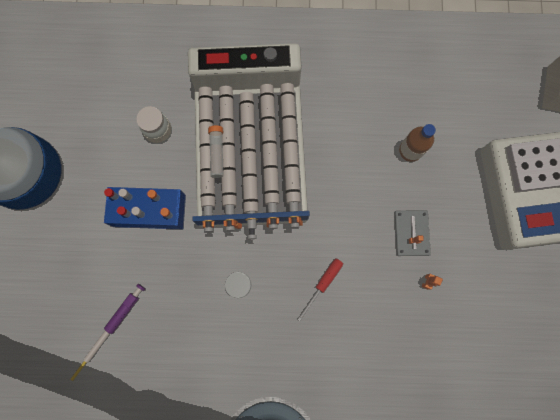

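The scene view shows the clip on its rail at (137,255), with the larger decoy at (115,235). In the top view the clip is at (416,239), the block at (413,233), the blue plate at (195–308,216) and the bare middle stub at (251,230). Next I'll measure these.

```bash
cat > h.py <<'E'
import numpy as np, cv2
from scipy.spatial.transform import Rotation as R
from workcell import viewer, monitor
def rot(q): return R.from_quat(np.r_[q[1:],q[0]]).as_matrix()
def cloud(n,d,inf=None):
    """world point for every pixel (depth along the optical axis)"""
    i=inf or viewer.camera_info(n); K=i["camera_matrix"]; h,w=d.shape
    u,v=np.meshgrid(np.arange(w),np.arange(h)); a=(u-K[0,2])/K[0,0]; b=(v-K[1,2])/K[1,1]
    if n=="wrist":
        r=np.hypot(a,b)+1e-9; t=np.tan(np.minimum(r,1.5))/r; a,b=a*t,b*t
    c=np.stack([a*d,-b*d,-d],-1)
    return c@rot(i["orientation"]).T+i["origin"]
def hsv(p): return cv2.cvtColor(p,cv2.COLOR_RGB2HSV)
E
python3 - <<'E'
from h import *
for n in("scene","top"):
    z=np.load(n+"0.npz");p,d=z["p"],z["d"];P=cloud(n,d);H=hsv(p);Z=P[...,2]
    org=((H[...,0]<14)&(H[...,1]>160)&(H[...,2]>90)&(d>0)).astype(np.uint8)
    k,l,s,c=cv2.connectedComponentsWithStats(org)
    for i in range(1,k):
        if s[i,4]>15:
            q=P[l==i]; print(n,"org",c[i].round(),s[i,4],"mean",q.mean(0).round(4),"lo",np.percentile(q,3,0).round(3),"hi",np.percentile(q,97,0).round(3))
    blue=(H[...,0]>100)&(H[...,0]<122)&(H[...,1]>120)&(d>0)&(Z>.1)&(Z<.113)
    k,l,s,c=cv2.connectedComponentsWithStats(blue.astype(np.uint8))
    for i in range(1,k):
        if s[i,4]>30:
            q=P[l==i]; r=cv2.minAreaRect((q[:,:2]*1000).astype(np.float32)); print(n,"blue",c[i].round(),s[i,4],q.mean(0).round(4),r)
    # block top
    m=(abs(Z-.012)<.004)&(H[...,1]<60)&(d>0)
    b=(P[...,1]<-.2)&(P[...,1]>-.45)&(P[...,0]>.15)&(P[...,0]<.4)
    k,l,s,c=cv2.connectedComponentsWithStats((m&b).astype(np.uint8))
    for i in range(1,k):
        if s[i,4]>60: q=P[l==i];print(n,"block",c[i].round(),s[i,4],q.mean(0).round(4),cv2.minAreaRect((q[:,:2]*1000).astype(np.float32)))
E
```

```text
scene org [389. 174.] 41 mean [0.5197 0.339  0.1088] lo [0.512 0.333 0.101] hi [0.525 0.348 0.115]
scene org [408. 178.] 42 mean [0.559  0.371  0.1092] lo [0.551 0.366 0.1  ] hi [0.565 0.379 0.115]
scene org [359. 182.] 41 mean [0.5197 0.2436 0.1087] lo [0.513 0.238 0.101] hi [0.525 0.252 0.115]
scene org [378. 188.] 46 mean [0.5596 0.275  0.1089] lo [0.552 0.268 0.1  ] hi [0.566 0.284 0.114]
scene org [209. 220.] 228 mean [ 0.3997 -0.1312  0.0217] lo [ 0.362 -0.156  0.01 ] hi [ 0.428 -0.103  0.028]
scene org [115. 235.] 269 mean [ 0.3872 -0.3624  0.0432] lo [ 0.372 -0.373  0.004] hi [ 0.399 -0.351  0.083]
scene org [367. 235.] 145 mean [0.7084 0.1391 0.1192] lo [0.7   0.125 0.103] hi [0.712 0.156 0.132]
scene org [136. 256.] 135 mean [ 0.4796 -0.329   0.0429] lo [ 0.471 -0.339  0.015] hi [ 0.484 -0.319  0.073]
scene org [418. 277.] 263 mean [0.8671 0.1413 0.1425] lo [0.855 0.118 0.141] hi [0.879 0.166 0.144]
scene org [  7. 295.] 142 mean [ 0.5221 -0.5841  0.0787] lo [ 0.509 -0.596  0.076] hi [ 0.534 -0.571  0.081]
scene org [384. 293.] 45 mean [0.8735 0.06   0.1438] lo [0.866 0.054
[... 784 characters left out ...]
546 0.267 0.107] hi [0.56  0.281 0.114]
top org [121. 210.] 38 mean [0.5139 0.3381 0.1112] lo [0.508 0.332 0.107] hi [0.521 0.345 0.114]
top org [165. 212.] 45 mean [0.5124 0.2423 0.111 ] lo [0.505 0.235 0.108] hi [0.519 0.25  0.115]
top org [539. 220.] 279 mean [ 0.5216 -0.6024  0.0783] lo [ 0.509 -0.628  0.075] hi [ 0.535 -0.576  0.082]
top org [339. 263.] 19 mean [ 0.4151 -0.1526  0.0247] lo [ 0.409 -0.158  0.021] hi [ 0.422 -0.146  0.028]
top org [328. 280.] 77 mean [ 0.3773 -0.1277  0.0233] lo [ 0.353 -0.149  0.02 ] hi [ 0.404 -0.11   0.028]
top blue [234. 216.] 294 [0.5072 0.0902 0.1061] ((507.5487976074219, 84.20759582519531), (9.710531234741211, 192.5942840576172), 4.012550354003906)
```

Measured: the clip is near (0.476,-0.330) with its tab top at z≈0.072, which fits the given size. Plate yaw is about 4°, and its top edge is centred near (0.51,0.055) at z≈0.106. I'll move towards the clip.

```bash
python3 -m inch '{"hand":[4,4,4,4,4,4,4,4,4,4,4,4],"xyz":[[0,0,0],[0,0,0],[0,0,0],[0,0,0],[-1.24,-3.78,0],[-1.24,-3.78,0],[-1.24,-3.78,0],[-1.24,-3.78,0],[-1.24,-3.78,0],[-1.24,-3.78,0],[-1.24,-3.78,0],[-1.24,-3.78,0]],"dr":[[0,0,-0.1],[0,0,-0.1],[0,0,-0.1],[0,0,-0.1],[0,0,0],[0,0,0],[0,0,0],[0,0,0],[0,0,0],[0,0,0],[0,0,0],[0,0,0]]}'
python3 -m inch '{"hand":[4,4,4,4,4,4,4,4,4,4,4,4],"xyz":[[-1.24,-3.78,0],[-1.24,-3.78,0],[-1.24,-3.78,0],[-1.24,-3.78,0],[-1.24,-3.78,0],[-1.24,-3.78,0],[-0.3,-3.9,0],[-0.3,-3.9,0],[-0.3,-3.9,0],[-0.3,-3.9,0],[-0.3,-3.9,0],[-0.3,-3.9,0]],"dr":[[0,0,0],[0,0,0],[0,0,0],[0,0,0],[0,0,0],[0,0,0],[0,0,0],[0,0,0],[0,0,0],[0,0,0],[0,0,0],[0,0,0]]}'
python3 -c "
from workcell import viewer,monitor
i=viewer.camera_info('wrist');print(i);print(monitor.get_obs())"
```

```text
time_s: 1.1
position: [0.3306, 0.3174, 0.2288]
eef_rot: [-0.006, -0.058, 0.998, -0.005]
ft_force: [1.3, -0.6, 0.8]
grip_width: 0.0399
time_s: 2.1
position: [0.475, -0.1536, 0.2294]
eef_rot: [-0.006, -0.058, 0.998, -0.004]
ft_force: [0.5, 0.8, -0.2]
grip_width: 0.0404
{'camera_matrix': array([[325.1922621 ,   0.        , 286.96750642],
       [  0.        , 325.1922621 , 209.4152379 ],
       [  0.        ,   0.        ,   1.        ]]), 'origin': array([ 0.41096447, -0.15970592,  0.36593989]), 'orientation': array([ 0.65941519, -0.08471131, -0.09105541,  0.7414206 ])}
{'time_s': 2.1, 'q': array([-0.40510201,  0.11888862,  0.67745934,  1.98412694, -0.0722614 ,
        1.07559603,  1.99157314]), 'joint_vel': array([ 0.6724138 ,  0.5590745 ,  0.45480967, -0.45425731, -0.42427853,
        0.02401283,  1.3048813 ]), 'joint_torque': array([ -1.80164102, -25.97366095,   2.06909671, -22.26187885,
         0.46635185,   0.17705517,  -0.87793127]), 'position': array([ 0.47499304, -0.15357492,  0.22939798]), 'eef_rot': array([-0.00639361, -0.05837151,  0.99826813, -0.00355447]), 'ft_force': array([ 0.53997685,  0.76656509, -0.18212894]), 'wrist_torque': array([ 0.08111333, -0.06544745,  0.03688138]), 'grip_width': 0.04036424769155849}
```

```bash
python3 -m inch '{"hand":[4,4,4,4,4,4],"xyz":[[0,-3.6,0],[0,-3.6,0],[0,-3.6,0],[0,-3.6,0],[0,-2.7,0],[0,0,0]],"dr":[[0,0,0],[0,0,0],[0,0,0],[0,0,0],[0,0,0],[0,0,0]]}'
cat > w.py <<'E'
import sys
from h import *
o=monitor.get_obs(); i=viewer.camera_info("wrist"); p,d=viewer.camera("wrist")
n=sys.argv[1]; np.savez(n+".npz",p=p,d=d,o=i["origin"],q=i["orientation"],K=i["camera_matrix"],pos=o["position"],er=o["eef_rot"])
cv2.imwrite(f"pics/{n}.png",p[:,:,::-1]); T=rot(o["eef_rot"])
print("pos",o["position"].round(4),"q7",o["q"].round(2),"toolx",T[:,0].round(4),"y",T[:,1].round(4),"z",T[:,2].round(4),"F",o["ft_force"].round(1))
E
cat > seg.py <<'E'
import sys
from h import *
def load(n):
    z=np.load(n+".npz"); i=dict(origin=z["o"],orientation=z["q"],camera_matrix=z["K"])
    return z,cloud("wrist",z["d"],i),hsv(z["p"])
def org(H): return (H[...,0]<14)&(H[...,1]>150)&(H[...,2]>80)
if __name__=="__main__":
    z,P,H=load(sys.argv[1])
    k,l,s,c=cv2.connectedComponentsWithStats(org(H).astype(np.uint8))
    for j in range(1,k):
        if s[j,4]>80:
            q=P[(l==j)&(z["d"]>0)]; t=q[q[:,2]>q[:,2].max()-.004]
            print(c[j].round(),s[j,4],"lo",np.percentile(q,2,0).round(4),"hi",np.percentile(q,98,0).round(4),"top",len(t),t.mean(0).round(4),cv2.minAreaRect((t[:,:2]*1000).astype(np.float32)))
E
python3 w.py w1; python3 seg.py w1
```

```text
time_s: 2.6
position: [0.491, -0.3411, 0.2295]
eef_rot: [-0.008, -0.053, 0.999, -0.007]
ft_force: [-0.8, -1.0, 0.0]
grip_width: 0.0399
pos [ 0.491  -0.3411  0.2295] q7 [-0.08  0.36  0.76  1.76 -0.25  1.12  2.43] toolx [-0.9942 -0.1064  0.016 ] y [-0.1066  0.9942 -0.0128] z [-0.0146 -0.0144 -0.9998] F [-0.8 -1.   0. ]
[278.  80.] 553 lo [ 0.3679 -0.3737  0.0086] hi [ 0.3953 -0.3506  0.0853] top 222 [ 0.3789 -0.3626  0.0839] ((378.48773193359375, -362.6783142089844), (16.72551155090332, 16.238431930541992), 67.9933090209961)
[474. 126.] 1127 lo [ 0.352  -0.1599  0.013 ] hi [ 0.4238 -0.1063  0.0278] top 483 [ 0.3912 -0.1327  0.0263] ((387.958740234375, -129.80279541015625), (16.814350128173828, 83.42669677734375), 56.18978500366211)
[302. 177.] 318 lo [ 0.4674 -0.3414  0.0185] hi [ 0.4794 -0.3192  0.0735] top 131 [ 0.4738 -0.3301  0.0723] ((473.7586364746094, -330.5203552246094), (11.796878814697266, 11.51191520690918), 89.20327758789062)
[ 55. 203.] 774 lo [ 0.5046 -0.6284  0.078 ] hi [ 0.5353 -0.5716  0.0807] top 768 [ 0.5198 -0.5987  0.0794] ((520.454345703125, -600.7201538085938), (28.802331924438477, 61.33356475830078), 9.218770027160645)
[533. 239.] 427 lo [ 0.4984 -0.0617  0.0509] hi [ 0.5103 -0.045   0.1063] top 36 [ 0.5041 -0.0504  0.1055] ((503.806396484375, -50.080543518066406), (5.603120803833008, 11.007444381713867), 88.18754577636719)
```

View pics/w1.png

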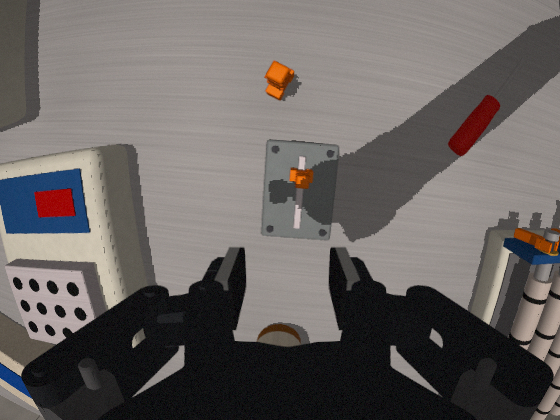

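The wrist view shows the block at (300,190), with the clip astride the white ridge at (302,177) and the decoy at (278,80). The ridge is slightly off square to the jaws. Next I'll get the yaw of the block and ridge.

```bash
python3 - <<'E'
from seg import *
z,P,H=load("w1"); Z=P[...,2]; p=z["p"]
box=np.zeros(Z.shape,bool); box[135:245,258:342]=1
m=box&(abs(Z-.012)<.004)
q=P[m]; print("block",len(q),q.mean(0).round(4),cv2.minAreaRect((q[:,:2]*1000).astype(np.float32)), Z[m].mean())
m=box&(abs(Z-.021)<.003)&(~org(H))
q=P[m]; print("ridge",len(q),q.mean(0).round(4),cv2.minAreaRect((q[:,:2]*1000).astype(np.float32)))
vx=cv2.fitLine(q[:,:2].astype(np.float32),cv2.DIST_HUBER,0,.001,.001).ravel(); print("ridge yaw deg",np.degrees(np.arctan(vx[1]/vx[0])),vx[2:])
E
```

```text
block 6031 [ 0.4924 -0.3296  0.0131] ((494.29254150390625, -329.0107421875), (110.59114074707031, 80.1900863647461), 2.052666664123535) 0.013119811165599198
ridge 351 [ 0.4978 -0.3299  0.0221] ((493.68817138671875, -327.79718017578125), (79.47262573242188, 20.311635971069336), 9.132826805114746)
ridge yaw deg 1.8678218 [ 0.49780095 -0.32987955]
```

```bash
python3 -m inch '{"hand":[4,4,4,4,4,4,4],"xyz":[[0,0,0],[0.85,0.55,0],[0.85,0.55,0],[0,0,3],[0,0,3],[0,0,2.5],[0,0,0]],"dr":[[-0.013,-0.016,0.071],[0,0,0],[0,0,0],[0,0,0],[0,0,0],[0,0,0],[0,0,0]]}'
python3 w.py w2; python3 seg.py w2 | grep -v "^\[ 5\|top 7"
```

```text
time_s: 3.23
position: [0.4719, -0.3152, 0.1417]
eef_rot: [0.0, -0.026, 1.0, 0.006]
ft_force: [-0.7, 0.9, -0.4]
grip_width: 0.0399
pos [ 0.4719 -0.3152  0.1417] q7 [-0.07  0.41  0.71  1.91 -0.34  0.95  2.43] toolx [-0.9987 -0.0517 -0.0012] y [-0.0517  0.9986  0.0118] z [ 6.000e-04  1.180e-02 -9.999e-01] F [-0.7  0.9 -0.4]
[226.  83.] 1073 lo [ 0.3634 -0.3733  0.0071] hi [ 0.394  -0.3501  0.0849] top 363 [ 0.3786 -0.361   0.0836] ((378.2627258300781, -362.5849304199219), (16.802833557128906, 16.83936309814453), 67.7218017578125)
[489. 127.] 1829 lo [ 0.3513 -0.1599  0.0109] hi [ 0.423  -0.1072  0.0277] top 870 [ 0.3902 -0.1325  0.0261] ((387.2652893066406, -130.28277587890625), (17.1744441986084, 83.7004623413086), 56.52418899536133)
[264. 215.] 806 lo [ 0.4673 -0.3413  0.0135] hi [ 0.4793 -0.3189  0.0733] top 256 [ 0.4728 -0.3303  0.0723] ((473.35308837890625, -330.0111389160156), (11.806611061096191, 11.503735542297363), 2.119553327560425)
[550. 261.] 298 lo [ 0.4985 -0.0619  0.0495] hi [ 0.5105 -0.0507  0.0747] top 24 [ 0.5055 -0.0549  0.0736] ((504.8285827636719, -54.55207824707031), (10.28395938873291, 2.8292336463928223), 9.920076370239258)
```

```bash
python3 -m inch '{"hand":[4,4,4,4,4],"xyz":[[0,0,0],[-0.1,-1.4,0],[0,0,0],[0,0,2],[0,0,0]],"dr":[[0.011,0.001,0.016],[0,0,0],[0,0,0],[0,0,0],[0,0,0]]}'; python3 -m inch '{"hand":[4],"xyz":[[0,0,0]],"dr":[[0,0,0]]}'
python3 -c "
from h import *
o=monitor.get_obs();print(o['position'],rot(o['eef_rot']).round(4))"
```

```text
time_s: 3.7
position: [0.4793, -0.3272, 0.1316]
eef_rot: [0.007, -0.02, 1.0, -0.002]
ft_force: [-0.4, 0.7, 0.2]
grip_width: 0.0402
time_s: 3.78
position: [0.4805, -0.3274, 0.1334]
eef_rot: [0.008, -0.02, 1.0, -0.002]
ft_force: [1.0, 0.3, 0.1]
grip_width: 0.0401
[ 0.48046455 -0.32737747  0.13337567] [[-0.9991 -0.0405  0.0158]
 [-0.0406  0.9992 -0.0038]
 [-0.0157 -0.0045 -0.9999]]
```

```bash
for i in 1 2 3; do python3 -m inch '{"hand":[4],"xyz":[[0,0,0]],"dr":[[0,0,0]]}' | sed -n 1,3p; done; python3 -m inch '{"hand":[4,4],"xyz":[[0,0,1],[0,0,1]],"dr":[[0,0,0],[0,0,0]]}'| sed -n 1,3p;  python3 -m inch '{"hand":[4],"xyz":[[0,0,0]],"dr":[[0,0,0]]}'| sed -n 1,3p
python3 -c "
from h import *
o=monitor.get_obs();print(o['position'],rot(o['eef_rot']).round(4))"
```

```text
time_s: 3.87
position: [0.4809, -0.3269, 0.1344]
eef_rot: [0.008, -0.021, 1.0, -0.002]
time_s: 3.95
position: [0.4816, -0.3269, 0.1358]
eef_rot: [0.009, -0.021, 1.0, -0.002]
time_s: 4.03
position: [0.4822, -0.3269, 0.1369]
eef_rot: [0.01, -0.021, 1.0, -0.002]
time_s: 4.2
position: [0.4851, -0.3283, 0.1193]
eef_rot: [0.013, -0.021, 1.0, -0.004]
time_s: 4.28
position: [0.4841, -0.3273, 0.1172]
eef_rot: [0.012, -0.021, 1.0, -0.003]
[ 0.48407567 -0.32731352  0.11721444] [[-0.9988 -0.0422  0.0238]
 [-0.0423  0.9991 -0.0057]
 [-0.0235 -0.0067 -0.9997]]
```

```bash
cat > go.py <<'E'
# usage: go.py x y z yaw_deg -> remaining shift (cm) and turn (rad) in tool axes
import sys
from h import *
x,y,z,a=map(float,sys.argv[1:5]); o=monitor.get_obs(); T=rot(o["eef_rot"]); c,s=np.cos(np.radians(a)),np.sin(np.radians(a))
G=np.array([[-c,-s,0],[-s,c,0],[0,0,-1]])
print("t",round(o["time_s"],2),"pos",o["position"].round(4),"grip",round(o["grip_width"],4),"F",o["ft_force"].round(1),"q7",o["q"][6].round(2),
 "\n shift cm",(100*T.T@(np.array([x,y,z])-o["position"])).round(2),"turn",R.from_matrix(T.T@G).as_rotvec().round(3),"vel",abs(o["joint_vel"]).max().round(3))
E
python3 -m inch '{"hand":[4,4,4,4],"xyz":[[0.4,-0.1,0.3],[0.4,-0.1,0.3],[0.2,0,0.3],[0,0,0.3]],"dr":[[-0.003,0.012,0.004],[-0.003,0.011,0.004],[0,0,0],[0,0,0]]}'| sed -n 1,3p
python3 go.py .4735 -.3302 .0505 2
```

```text
time_s: 4.62
position: [0.4723, -0.3299, 0.1026]
eef_rot: [-0.002, -0.016, 1.0, 0.0]
t 4.62 pos [ 0.4723 -0.3299  0.1026] grip 0.0403 F [ 0.1  1.2 -0.7] q7 2.47 
 shift cm [-0.14 -0.03  5.21] turn [ 0.001 -0.005 -0.002] vel 0.068
```

```bash
python3 -m inch '{"hand":[4,4,4,4,4],"xyz":[[-0.05,0,0.9],[-0.05,0,0.9],[0,0,0.9],[0,0,0.8],[0,0,0.6]],"dr":[[0,-0.003,0],[0,0,0],[0,0,0],[0,0,0],[0,0,0]]}'| sed -n 1,3p
python3 go.py .4735 -.3302 .0505 2
```

```text
time_s: 5.03
position: [0.4733, -0.3303, 0.0577]
eef_rot: [-0.0, -0.016, 1.0, 0.0]
t 5.03 pos [ 0.4733 -0.3303  0.0577] grip 0.04 F [ 0.1 -0.1 -0.3] q7 2.51 
 shift cm [-0.02  0.01  0.72] turn [ 0.    -0.001 -0.003] vel 0.134
```

```bash
python3 -m inch '{"hand":[4,4,4,2,1,0.6,0.6,0.6,0.6],"xyz":[[0,0,0.5],[0,0,0.2],[0,0,0],[0,0,0],[0,0,0],[0,0,0],[0,0,0],[0,0,0],[0,0,0]],"dr":[[0,0,0],[0,0,0],[0,0,0],[0,0,0],[0,0,0],[0,0,0],[0,0,0],[0,0,0],[0,0,0]]}'
python3 go.py .4735 -.3302 .0505 2
```

```text
time_s: 5.78
position: [0.4728, -0.3301, 0.0485]
eef_rot: [-0.001, -0.016, 1.0, 0.0]
ft_force: [-0.6, 0.2, -0.6]
grip_width: 0.0111
t 5.78 pos [ 0.4728 -0.3301  0.0485] grip 0.0111 F [-0.6  0.2 -0.6] q7 2.52 
 shift cm [-0.06 -0.02 -0.2 ] turn [ 0.001 -0.002 -0.003] vel 0.004
```

Clip gripped. Next I'll lift it and carry it to a viewpoint beside the plate.

```bash
python3 -m inch '{"hand":[0.6,0.6,0.6,0.6,0.6,0.6,0.6,0.6,0.6,0.6,0.6,0.6],"xyz":[[0,0,-0.5],[0,0,-1],[0,0,-2],[0,0,-3],[0,0,-3],[0,0,-3],[0,0,-3],[0.2,1,-1.5],[0.4,2.5,0],[0.4,3,0],[0.4,3,0],[0.4,3,0]],"dr":[[0,0,0],[0,0,0],[0,0,0],[0,0,0],[0,0,0],[0,0,0],[0,0,0],[0,0,-0.015],[0,0,-0.015],[0,0,0],[0,0,0],[0,0,0]]}'; python3 go.py .43 0 .24 4
```

```text
time_s: 6.78
position: [0.447, -0.2141, 0.2371]
eef_rot: [0.003, -0.022, 1.0, -0.003]
ft_force: [-0.0, 0.6, 0.7]
grip_width: 0.0111
t 6.78 pos [ 0.447  -0.2141  0.2371] grip 0.0111 F [-0.   0.6  0.7] q7 2.05 
 shift cm [ 0.78 21.46 -0.44] turn [-0.007  0.007 -0.027] vel 1.105
```

```bash
python3 -m inch '{"hand":[0.6,0.6,0.6,0.6,0.6,0.6,0.6,0.6],"xyz":[[0.1,3,0],[0.2,3,0],[0.2,3,0],[0.2,3,0],[0.1,3,0],[0,2,0],[0,1,0],[0,0,0]],"dr":[[0,0,-0.01],[0,0,-0.01],[0,0,0],[0,0,0],[0,0,0],[0,0,0],[0,0,0],[0,0,0]]}'; python3 go.py .43 0 .24 4; python3 w.py w3
```

```text
time_s: 7.45
position: [0.4241, -0.023, 0.2429]
eef_rot: [0.009, -0.033, 0.999, 0.001]
ft_force: [0.5, 0.3, -0.7]
grip_width: 0.011
t 7.45 pos [ 0.4241 -0.023   0.2429] grip 0.011 F [ 0.5  0.3 -0.7] q7 1.54 
 shift cm [-0.73  2.25  0.31] turn [ 0.002  0.018 -0.004] vel 0.029
pos [ 0.4241 -0.023   0.2429] q7 [-0.59 -0.11  0.52  2.14  0.06  1.08  1.54] toolx [-0.9977 -0.0657 -0.0177] y [-0.0658  0.9978  0.0019] z [ 0.0175  0.0031 -0.9998] F [ 0.5  0.3 -0.7]
```

View pics/w3.png

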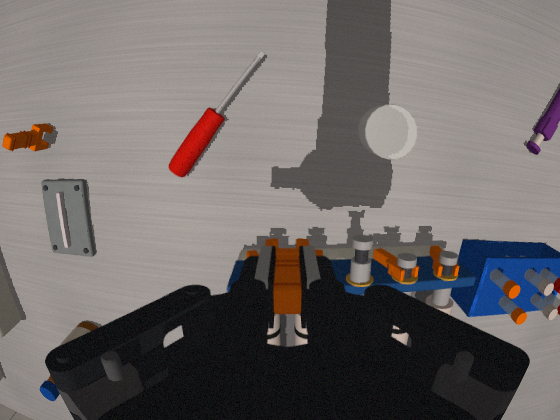

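The wrist view shows the clip held, its tab at (288,285). The bare middle stub runs up from the plate at about (361,283): body, then the dark groove at (362,257), then the collar at (362,240). Next I'll measure the stub and plate from this view.

```bash
python3 - <<'E'
from seg import *
z,P,H=load("w3"); Z=P[...,2]; d=z["d"]
# plate top edge
b=(H[...,0]>100)&(H[...,0]<122)&(H[...,1]>120)&(d>0)&(abs(Z-.107)<.004)&(P[...,1]<.22)
q=P[b]; print("plate",len(q),np.percentile(q,1,0),np.percentile(q,99,0)); print(cv2.minAreaRect((q[:,:2]*1000).astype(np.float32)))
for r in range(226,304,2):
    print(r," ".join(f"({P[r,c,0]:.4f},{P[r,c,1]:.4f},{P[r,c,2]:.4f})" for c in (352,357,361,366,371)), H[r,361])
E
```

```text
plate 1033 [ 0.49424013 -0.07174086  0.10323678] [0.51386111 0.18182279 0.10973001]
((508.7153015136719, 55.82157897949219), (13.27794075012207, 257.7694396972656), 4.432638645172119)
226 (0.4802,0.0630,0.0002) (0.4796,0.0693,0.0007) (0.4793,0.0744,0.0007) (0.4788,0.0808,0.0011) (0.4782,0.0870,0.0021) [ 13  19 160]
228 (0.4824,0.0631,0.0013) (0.4818,0.0692,0.0021) (0.4816,0.0745,0.0019) (0.4818,0.0814,0.0002) (0.4808,0.0874,0.0020) [  8  15 132]
230 (0.4849,0.0633,0.0017) (0.4851,0.0702,-0.0001) (0.4843,0.0749,0.0016) (0.4847,0.0821,-0.0007) (0.4837,0.0880,0.0014) [10 17 89]
232 (0.4873,0.0635,0.0023) (0.4872,0.0701,0.0017) (0.4874,0.0756,0.0004) (0.4864,0.0816,0.0022) (0.4865,0.0885,0.0009) [168  15  87]
234 (0.4906,0.0643,0.0006) (0.4904,0.0708,0.0002) (0.4594,0.0524,0.0864) (0.4893,0.0822,0.0014) (0.4890,0.0888,0.0014) [30  6 79]
236 (0.4600,0.0424,0.0916) (0.4596,0.0472,0.0920) (0.4600,0.0516,0.0904) (0.4591,0.0561,0.0921) (0.4917,0.0892,0.0014) [15 20 77]
238 (0.4604,0.0416,0.0961) (0.4602,0.0465,0.0959) (0.4595,0.0500,0.0974) (0.4596,0.0551,0.0965) (0.4588,0.0596,0.0980) [ 8 26
[... 3558 characters left out ...]
(0.4095,0.0049,0.2844) [107 176 116]
294 (0.3557,-0.0273,0.3774) (0.5134,0.0518,0.1091) (0.5147,0.0565,0.1068) (0.4089,0.0025,0.2868) (0.4083,0.0039,0.2879) [106 141  96]
296 (0.4144,-0.0000,0.2791) (0.4139,0.0016,0.2799) (0.4141,0.0032,0.2794) (0.4091,0.0023,0.2879) (0.4087,0.0038,0.2885) [90 40 19]
298 (0.4138,-0.0005,0.2815) (0.4139,0.0013,0.2812) (0.4142,0.0029,0.2808) (0.4098,0.0024,0.2880) (0.4089,0.0036,0.2895) [103 143  16]
300 (0.4138,-0.0008,0.2828) (0.4137,0.0010,0.2829) (0.4132,0.0021,0.2838) (0.4109,0.0027,0.2874) (0.4090,0.0034,0.2905) [150  46  22]
302 (0.4145,-0.0007,0.2830) (0.4140,0.0009,0.2838) (0.4148,0.0027,0.2825) (0.4109,0.0025,0.2886) (0.4098,0.0035,0.2904) [45 23 22]
```

```bash
cat > stub.py <<'E'
import sys
from seg import *
from scipy.optimize import least_squares
z,P,H=load(sys.argv[1]); p=P[z["d"]>0]
y0=float(sys.argv[2])
yaw=np.radians(4.3); ex=np.array([np.cos(yaw),np.sin(yaw)]); ey=np.array([-ex[1],ex[0]])
O=np.array([.502,y0]); L=np.c_[(p[:,:2]-O)@ex,(p[:,:2]-O)@ey,p[:,2]]
s=L[(abs(L[:,1])<.012)&(L[:,0]>-.05)&(L[:,0]<-.002)&(L[:,2]>.098)&(L[:,2]<.11)]
def res(v,q,r): yc=v[0]+v[2]*(q[:,0]+.02); return np.hypot(q[:,1]-yc,q[:,2]-v[1])-r
B=s[((s[:,0]>-.0175)|((s[:,0]<-.036)&(s[:,0]>-.041)))]
f=least_squares(res,[0,.095,0],args=(B,.010),loss="huber",f_scale=.001)
print(len(B),"axis y0,z,dyaw",f.x.round(4),"rms",np.sqrt(np.mean(f.fun**2)).round(5),"world pt on axis at L=-.02",(O-.02*ex+f.x[0]*ey).round(4),"yaw",4.3+np.degrees(f.x[2]))
r=np.hypot(s[:,1]-f.x[0]-f.x[2]*(s[:,0]+.02),s[:,2]-f.x[1])
for a in np.arange(-.046,0,.001):
    m=(s[:,0]>=a)&(s[:,0]<a+.001); print(f"{a*1000:.0f}:{1000*np.median(r[m]) if m.any() else 0:.1f}",end=" ")
b=(H[...,0]>100)&(H[...,0]<122)&(H[...,1]>120)&(z["d"]>0)&(abs(P[...,2]-.055)<.04)
q=P[b]; q=np.c_[(q[:,:2]-O)@ex,(q[:,:2]-O)@ey]; q=q[(abs(q[:,0])<.01)&(abs(q[:,1])<.12)]
if len(q)>50:
    print("\nface L",np.median(q[:,0]),np.polyfit(q[:,1],q[:,0],1),len(q))
t=(P[...,2]>.25); m=org(H)&(P[...,2]>.1)&(z["d"]>0)
E
python3 stub.py w3 .054; python3 seg.py w3 | grep "0.2[0-9]*\]"
```

```text
375 axis y0,z,dyaw [0.0009 0.0963 0.0115] rms 0.00058 world pt on axis at L=-.02 [0.482  0.0534] yaw 4.96140095330707
-46:0.0 -45:0.0 -44:10.2 -43:7.4 -42:10.0 -41:9.9 -40:9.8 -39:9.9 -38:10.1 -37:9.7 -36:9.9 -35:9.8 -34:7.7 -33:6.5 -32:6.4 -31:6.7 -30:6.7 -29:6.3 -28:6.8 -27:6.5 -26:6.8 -25:6.3 -24:6.3 -23:6.1 -22:6.2 -21:7.3 -20:9.9 -19:9.9 -18:10.0 -17:10.0 -16:10.2 -15:10.1 -14:10.0 -13:9.9 -12:10.0 -11:10.2 -10:9.9 -9:10.1 -8:10.1 -7:9.9 -6:10.1 -5:10.0 -4:9.9 -3:9.9 -2:0.0 -1:0.0 
face L 0.001356098121814979 [0.00147688 0.00130657] 805
[287. 278.] 1804 lo [ 0.4188 -0.0312  0.2121] hi [ 0.4296 -0.0141  0.2693] top 664 [ 0.4242 -0.0225  0.2682] ((424.8140869140625, -22.535327911376953), (12.82586669921875, 10.501335144042969), 5.032223701477051)
[389. 263.] 463 lo [0.4873 0.0805 0.0508] hi [0.4997 0.0968 0.1072] top 53 [0.4929 0.0943 0.1061] ((492.6821594238281, 94.46711730957031), (11.717178344726562, 5.775601863861084), 2.5335471630096436)
```

```bash
python3 go.py .4740 .0525 .152 4.6; python3 -m inch '{"hand":[0.6,0.6,0.6,0.6,0.6,0.6,0.6],"xyz":[[-1,1.5,0],[-1.2,2,0],[-1.2,2,0],[-1,1.3,0.5],[-0.5,0.5,1],[0,0,1],[0,0,0.5]],"dr":[[0,0.009,-0.005],[0,0.009,-0.005],[0,0,0],[0,0,0],[0,0,0],[0,0,0],[0,0,0]]}'| sed -n 1,3p; python3 go.py .4740 .0525 .152 4.6
```

```text
t 7.5 pos [ 0.4243 -0.0242  0.243 ] grip 0.011 F [0.1 0.8 0. ] q7 1.54 
 shift cm [-5.29  7.32  9.2 ] turn [ 0.001  0.018 -0.016] vel 0.044
time_s: 8.08
position: [0.4729, 0.0428, 0.2158]
eef_rot: [0.003, -0.028, 1.0, 0.001]
t 8.08 pos [0.4729 0.0428 0.2158] grip 0.0111 F [-0.5  0.2 -0.2] q7 1.49 
 shift cm [-0.13  0.96  6.38] turn [ 0.001  0.007 -0.024] vel 0.141
```

```bash
python3 -m inch '{"hand":[0.6,0.6,0.6,0.6,0.6,0.6,0.6,0.6],"xyz":[[-0.1,0.5,0],[0,0.4,0.5],[0,0,1],[0,0,1],[0,0,1],[0,0,1],[0,0,0.7],[0,0,0]],"dr":[[0,0.003,-0.014],[0,0.003,-0.01],[0,0,0],[0,0,0],[0,0,0],[0,0,0],[0,0,0],[0,0,0]]}'| sed -n 1,3p; python3 go.py .4740 .0525 .152 4.6
```

```text
time_s: 8.75
position: [0.4689, 0.0459, 0.1556]
eef_rot: [-0.004, -0.037, 0.999, -0.001]
t 8.75 pos [0.4689 0.0459 0.1556] grip 0.0108 F [-1.3  1.  -0.6] q7 1.55 
 shift cm [-0.56  0.62  0.36] turn [-0.001 -0.007 -0.006] vel 0.007
```

```bash
python3 -m inch '{"hand":[0.6,0.6,0.6,0.6],"xyz":[[-0.3,0.4,0],[-0.2,0.2,0.1],[0,0,0],[0,0,0]],"dr":[[0,-0.004,-0.005],[0,-0.003,0],[0,0,0],[0,0,0]]}'| sed -n 1,3p; python3 go.py .4740 .0525 .152 4.6; python3 w.py w4; python3 stub.py w4 .054;python3 seg.py w4 | grep "0.1[0-9]*\]"
```

```text
time_s: 9.08
position: [0.474, 0.0529, 0.1541]
eef_rot: [0.0, -0.04, 0.999, -0.001]
t 9.08 pos [0.474  0.0529 0.1541] grip 0.0113 F [-0.2  0.4 -0.7] q7 1.54 
 shift cm [ 0.   -0.04  0.21] turn [-0.002  0.    -0.001] vel 0.011
pos [0.474  0.0529 0.1541] q7 [-0.64  0.17  0.47  2.1  -0.09  0.89  1.54] toolx [-9.969e-01 -7.920e-02 -1.000e-04] y [-0.0792  0.9969 -0.0018] z [ 2.0e-04 -1.8e-03 -1.0e+00] F [-0.2  0.4 -0.7]
253 axis y0,z,dyaw [0.0006 0.0962 0.0004] rms 0.00051 world pt on axis at L=-.02 [0.482  0.0531] yaw 4.323353013718756
-46:0.0 -45:0.0 -44:0.0 -43:8.1 -42:9.9 -41:10.0 -40:9.9 -39:10.0 -38:10.0 -37:10.0 -36:9.9 -35:9.8 -34:7.3 -33:6.7 -32:6.5 -31:6.5 -30:6.5 -29:6.5 -28:6.5 -27:6.5 -26:6.5 -25:6.4 -24:6.5 -23:6.2 -22:6.7 -21:6.6 -20:6.5 -19:0.0 -18:0.0 -17:0.0 -16:0.0 -15:0.0 -14:0.0 -13:0.0 -12:0.0 -11:0.0 -10:0.0 -9:0.0 -8:0.0 -7:0.0 -6:0.0 -5:0.0 -4:0.0 -3:0.0 -2:0.0 -1:0.0 
face L 0.0011399453604307402 [0.00168966 0.00116292] 1708
[100.  97.] 2102 lo [ 0.3535 -0.1512  0.0118] hi [ 0.4232 -0.0994  0.0273] top 845 [ 0.3888 -0.1291  0.026 ] ((387.4381408691406, -127.89721
[... 1594 characters left out ...]
95] ((491.5374755859375, 112.94635009765625), (11.726914405822754, 5.115035533905029), 5.766848087310791)
[437. 262.] 94 lo [0.4827 0.1559 0.0942] hi [0.4942 0.1671 0.1054] top 47 [0.4871 0.1574 0.104 ] ((488.5697937011719, 158.08157348632812), (4.622812271118164, 11.76897144317627), 89.9370346069336)
[518. 291.] 251 lo [0.5037 0.2361 0.1   ] hi [0.5195 0.2486 0.1135] top 61 [0.5093 0.2396 0.1122] ((509.8455505371094, 241.35040283203125), (9.955524444580078, 17.66119956970215), 53.883766174316406)
[528. 330.] 218 lo [0.5437 0.2674 0.1003] hi [0.5585 0.28   0.1138] top 61 [0.5491 0.2718 0.112 ] ((550.3216552734375, 272.2704162597656), (9.726785659790039, 17.7304744720459), 62.695003509521484)
```

View pics/w4.png

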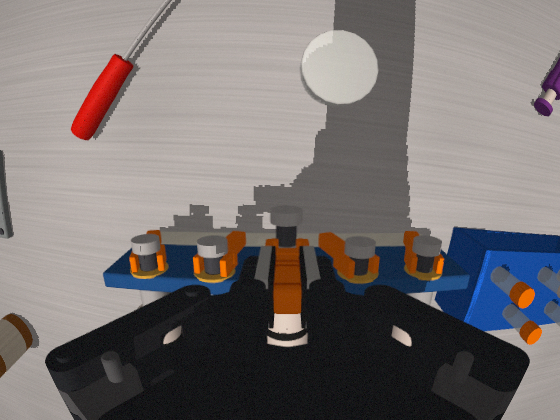

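The wrist view shows the clip above the stub, with the tab at (287,277). The collar is at (287,215) and the groove just in front of the clip at (287,238). Tab y reads about 0.9 mm left of the axis, so I'll correct that and go down to feel.

```bash
python3 -m inch '{"hand":[0.6,0.6,0.6,0.6,0.6],"xyz":[[0,-0.08,0.2],[0,0,0.3],[0,0,0.3],[0,0,0.3],[0,0,0]],"dr":[[0,0,0],[0,0,0],[0,0,0],[0,0,0],[0,0,0]]}'| sed -n 1,3p; python3 go.py .4742 .0521 .134 4.5
```

```text
time_s: 9.55
position: [0.4754, 0.0524, 0.1435]
eef_rot: [0.002, -0.04, 0.999, -0.0]
t 9.55 pos [0.4754 0.0524 0.1435] grip 0.011 F [-0.1 -0.1 -0.2] q7 1.56 
 shift cm [ 0.13 -0.02  0.95] turn [-0.001  0.004  0.001] vel 0.003
```

```bash
python3 -m inch '{"hand":[0.6,0.6,0.6,0.6],"xyz":[[0.13,-0.02,0.1],[0,0,0.2],[0,0,0.2],[0,0,0]],"dr":[[0,0.004,0],[0,0,0],[0,0,0],[0,0,0]]}'| sed -n 1,4p; python3 go.py .4742 .0521 .134 4.5
```

```text
time_s: 9.88
position: [0.4737, 0.0518, 0.1376]
eef_rot: [-0.001, -0.04, 0.999, -0.0]
ft_force: [0.2, 0.3, -0.7]
t 9.88 pos [0.4737 0.0518 0.1376] grip 0.0111 F [ 0.2  0.3 -0.7] q7 1.56 
 shift cm [-0.06  0.03  0.36] turn [-0.001 -0.002  0.001] vel 0.002
```

```bash
python3 -m inch '{"hand":[0.6,0.6,0.6],"xyz":[[-0.05,0.03,0.15],[0,0,0.15],[0,0,0]],"dr":[[0,-0.002,0],[0,0,0],[0,0,0]]}'| sed -n 1,4p; python3 go.py .4742 .0521 .134 4.5
```

```text
time_s: 10.13
position: [0.4741, 0.0521, 0.1343]
eef_rot: [0.0, -0.04, 0.999, -0.0]
ft_force: [-0.3, -0.7, -0.4]
t 10.13 pos [0.4741 0.0521 0.1343] grip 0.0111 F [-0.3 -0.7 -0.4] q7 1.56 
 shift cm [-0.01 -0.    0.03] turn [-0.001  0.     0.001] vel 0.003
```

In the groove: no contact force at 10 mm above the axis. Next, push in small steps.

```bash
for i in 1 2 3; do python3 -m inch '{"hand":[0.6],"xyz":[[0,0,0.12]],"dr":[[0,0,0]]}'| sed -n 2,4p; done; python3 go.py .4742 .0521 .124 4.5
```

```text
position: [0.4743, 0.0522, 0.1332]
eef_rot: [0.0, -0.04, 0.999, -0.0]
ft_force: [0.5, 1.5, -1.1]
position: [0.4744, 0.0522, 0.1322]
eef_rot: [0.0, -0.04, 0.999, -0.0]
ft_force: [-2.0, 0.3, 6.8]
position: [0.4745, 0.0522, 0.1318]
eef_rot: [0.0, -0.04, 0.999, -0.0]
ft_force: [-3.7, -1.0, 10.5]
t 10.38 pos [0.4745 0.0522 0.1318] grip 0.0111 F [-3.7 -1.  10.5] q7 1.57 
 shift cm [ 0.04 -0.01  0.78] turn [-0.     0.     0.001] vel 0.016
```

```bash
python3 -m inch '{"hand":[0.6],"xyz":[[0.04,0,0.06]],"dr":[[0,0,0]]}'| sed -n 2,4p; python3 -m inch '{"hand":[0.6],"xyz":[[0.02,0,0.06]],"dr":[[0,0,0]]}'| sed -n 2,4p; python3 go.py .4742 .0521 .124 4.5
```

```text
position: [0.4745, 0.0522, 0.1318]
eef_rot: [0.0, -0.04, 0.999, 0.0]
ft_force: [-0.9, -0.2, 1.4]
position: [0.4744, 0.0522, 0.1318]
eef_rot: [0.0, -0.039, 0.999, 0.0]
ft_force: [-1.2, -0.5, 3.9]
t 10.55 pos [0.4744 0.0522 0.1318] grip 0.0111 F [-1.2 -0.5  3.9] q7 1.57 
 shift cm [ 0.03 -0.01  0.78] turn [0. 0. 0.] vel 0.006
```

```bash
for i in 1 2 3; do python3 -m inch '{"hand":[0.6],"xyz":[[0.01,0,0.12]],"dr":[[0,0,0]]}'| sed -n 2,4p; done; python3 go.py .4742 .0521 .124 4.5
```

```text
position: [0.4746, 0.0522, 0.1315]
eef_rot: [0.0, -0.039, 0.999, 0.0]
ft_force: [-3.8, -0.4, 11.5]
position: [0.4746, 0.0522, 0.1314]
eef_rot: [-0.0, -0.039, 0.999, 0.001]
ft_force: [-3.9, -0.8, 10.1]
position: [0.4746, 0.0522, 0.1314]
eef_rot: [-0.001, -0.039, 0.999, 0.001]
ft_force: [-4.2, -0.5, 11.0]
t 10.8 pos [0.4746 0.0522 0.1314] grip 0.0108 F [-4.2 -0.5 11. ] q7 1.57 
 shift cm [ 0.04 -0.01  0.74] turn [ 0.002 -0.001 -0.   ] vel 0.016
```

```bash
python3 -m inch '{"hand":[0.6,0.6,0.6],"xyz":[[0,0,-0.1],[0.06,0,0],[0,0,0]],"dr":[[0,0,0],[0,0,0],[0,0,0]]}'| sed -n 2,4p;  for s in 1 2 3; do python3 -m inch '{"hand":[0.6],"xyz":[[0.04,0,0]],"dr":[[0,0,0]]}'| sed -n 2,4p; done; python3 go.py .4742 .0521 .124 4.5
```

```text
position: [0.4744, 0.0521, 0.1327]
eef_rot: [0.0, -0.039, 0.999, 0.001]
ft_force: [-0.9, -1.1, 1.8]
position: [0.4743, 0.0521, 0.1326]
eef_rot: [0.0, -0.039, 0.999, 0.001]
ft_force: [-0.2, -0.7, 0.9]
position: [0.4742, 0.0521, 0.1327]
eef_rot: [0.001, -0.039, 0.999, 0.001]
ft_force: [0.7, 0.1, 1.3]
position: [0.4742, 0.0521, 0.1327]
eef_rot: [0.001, -0.039, 0.999, 0.001]
ft_force: [0.7, -0.7, 0.6]
t 11.3 pos [0.4742 0.0521 0.1327] grip 0.0111 F [ 0.7 -0.7  0.6] q7 1.57 
 shift cm [ 0.   -0.    0.87] turn [ 0.002  0.003 -0.   ] vel 0.014
```

```bash
for s in 1 2 3 4; do python3 -m inch '{"hand":[0.6],"xyz":[[0.08,0,0]],"dr":[[0,0,0]]}'| sed -n 2,4p; done; echo; for s in 1 2 3 4 5; do python3 -m inch '{"hand":[0.6],"xyz":[[-0.08,0,0]],"dr":[[0,0,0]]}'| sed -n 2,4p; done; python3 go.py .4742 .0521 .124 4.5
```

```text
position: [0.4738, 0.0521, 0.1327]
eef_rot: [0.002, -0.039, 0.999, 0.001]
ft_force: [0.6, 0.7, 0.6]
position: [0.4732, 0.0521, 0.1327]
eef_rot: [0.002, -0.039, 0.999, 0.001]
ft_force: [1.1, -0.9, -0.0]
position: [0.4725, 0.052, 0.1326]
eef_rot: [0.002, -0.039, 0.999, 0.001]
ft_force: [0.5, 0.5, 0.1]
position: [0.4718, 0.052, 0.1327]
eef_rot: [0.003, -0.039, 0.999, 0.001]
ft_force: [0.8, -0.9, 0.9]

position: [0.4719, 0.052, 0.1326]
eef_rot: [0.002, -0.039, 0.999, 0.001]
ft_force: [-1.3, -0.5, 1.8]
position: [0.4721, 0.052, 0.1324]
eef_rot: [0.001, -0.039, 0.999, 0.001]
ft_force: [-0.4, -0.7, 2.6]
position: [0.4723, 0.052, 0.1324]
eef_rot: [0.0, -0.039, 0.999, 0.001]
ft_force: [-0.6, -0.3, 2.5]
position: [0.4725, 0.052, 0.1323]
eef_rot: [-0.0, -0.039, 0.999, 0.001]
ft_force: [-1.4, 0.3, 2.7]
position: [0.4727, 0.052, 0.1322]
eef_rot: [-0.001, -0.039, 0.999, 0.001]
ft_force: [-2.4, -0.2, 3.2]
t 12.05 pos [0.4727 0.052  0.1322] grip 0.0108 F [-2.4 -0.2  3.2] q7 1.57 
 shift cm [-0.15  0.    0.82] turn [ 0.002 -0.002 -0.   ] vel 0.022
```

```bash
for s in 1 2 3 4; do python3 -m inch '{"hand":[0.6],"xyz":[[0,0,0.14]],"dr":[[0,0,0]]}'| sed -n 2,4p; done; python3 go.py .4730 .0521 .124 4.5
```

```text
position: [0.4733, 0.0521, 0.1315]
eef_rot: [-0.001, -0.039, 0.999, 0.001]
ft_force: [-2.2, -0.4, 10.3]
position: [0.4738, 0.0521, 0.1309]
eef_rot: [-0.001, -0.039, 0.999, 0.001]
ft_force: [-3.4, -0.6, 10.5]
position: [0.4742, 0.0521, 0.1305]
eef_rot: [-0.001, -0.039, 0.999, 0.002]
ft_force: [-3.5, -1.0, 10.5]
position: [0.4746, 0.0521, 0.1301]
eef_rot: [-0.001, -0.039, 0.999, 0.002]
ft_force: [-2.8, -0.7, 8.9]
t 12.38 pos [0.4746 0.0521 0.1301] grip 0.0108 F [-2.8 -0.7  8.9] q7 1.58 
 shift cm [0.15 0.01 0.61] turn [ 0.004 -0.002 -0.   ] vel 0.019
```

```bash
for s in 1 2 3 4; do python3 -m inch '{"hand":[0.6],"xyz":[[0.07,0,0.14]],"dr":[[0,0,0]]}'| sed -n 2,4p; done; python3 go.py .4730 .0521 .124 4.5
```

```text
position: [0.4746, 0.0521, 0.1299]
eef_rot: [-0.001, -0.039, 0.999, 0.002]
ft_force: [-3.2, -0.4, 11.1]
position: [0.4747, 0.0521, 0.1299]
eef_rot: [-0.0, -0.039, 0.999, 0.003]
ft_force: [-4.4, -1.5, 11.8]
position: [0.4746, 0.0521, 0.1299]
eef_rot: [-0.0, -0.039, 0.999, 0.003]
ft_force: [-3.7, -1.0, 12.1]
position: [0.4746, 0.0521, 0.1299]
eef_rot: [-0.0, -0.039, 0.999, 0.003]
ft_force: [-3.2, -0.5, 10.3]
t 12.72 pos [0.4746 0.0521 0.1299] grip 0.0111 F [-3.2 -0.5 10.3] q7 1.58 
 shift cm [0.16 0.01 0.59] turn [ 0.007  0.    -0.001] vel 0.011
```

```bash
for s in 1 2; do python3 -m inch '{"hand":[0.6],"xyz":[[0.13,0,-0.02]],"dr":[[0.003,0,0]]}'| sed -n 2,4p; done;  for s in 1 2 3; do python3 -m inch '{"hand":[0.6],"xyz":[[0.07,0,0.12]],"dr":[[0,0,0]]}'| sed -n 2,4p; done; python3 go.py .4730 .0521 .124 4.5
```

```text
position: [0.4742, 0.052, 0.1306]
eef_rot: [0.001, -0.038, 0.999, 0.002]
ft_force: [-0.2, 0.3, -1.1]
position: [0.4739, 0.0521, 0.1311]
eef_rot: [0.002, -0.038, 0.999, 0.001]
ft_force: [1.2, 0.2, 1.8]
position: [0.4741, 0.0522, 0.1308]
eef_rot: [0.003, -0.038, 0.999, 0.001]
ft_force: [-2.7, -2.0, 10.8]
position: [0.4741, 0.0522, 0.1306]
eef_rot: [0.004, -0.039, 0.999, 0.001]
ft_force: [-2.6, -1.5, 10.5]
position: [0.4742, 0.0522, 0.1305]
eef_rot: [0.004, -0.039, 0.999, 0.001]
ft_force: [-2.1, -0.1, 10.4]
t 13.13 pos [0.4742 0.0522 0.1305] grip 0.0106 F [-2.1 -0.1 10.4] q7 1.57 
 shift cm [ 0.12 -0.    0.65] turn [ 0.002  0.008 -0.001] vel 0.014
```

```bash
python3 w.py w5; python3 seg.py w5 | grep "^\[28"; python3 stub.py w5 .054; python3 - <<'E'
import cv2; p=cv2.imread('pics/w5.png')[190:350,200:380]; cv2.imwrite('pics/w5c.png',cv2.resize(p,None,fx=4,fy=4,interpolation=cv2.INTER_CUBIC)[:600])
E
```

```text
pos [0.4742 0.0522 0.1305] q7 [-0.62  0.2   0.47  2.12 -0.12  0.83  1.57] toolx [-0.997  -0.0771 -0.0082] y [-0.0771  0.997   0.0018] z [ 0.008   0.0024 -1.    ] F [-2.1 -0.1 10.4]
[287. 277.] 1787 lo [0.4689 0.043  0.0993] hi [0.48   0.0616 0.1569] top 670 [0.4742 0.0527 0.1558] ((474.8944396972656, 52.78044128417969), (12.239256858825684, 10.922880172729492), 4.728907108306885)
312 axis y0,z,dyaw [0.0009 0.0961 0.0167] rms 0.00052 world pt on axis at L=-.02 [0.482  0.0534] yaw 5.254744718525753
-46:0.0 -45:0.0 -44:6.9 -43:8.3 -42:10.0 -41:10.0 -40:10.1 -39:10.1 -38:9.9 -37:10.0 -36:9.9 -35:9.7 -34:7.7 -33:7.3 -32:9.6 -31:6.8 -30:6.7 -29:6.4 -28:6.2 -27:0.0 -26:0.0 -25:0.0 -24:0.0 -23:0.0 -22:0.0 -21:0.0 -20:0.0 -19:0.0 -18:0.0 -17:0.0 -16:0.0 -15:0.0 -14:0.0 -13:0.0 -12:0.0 -11:0.0 -10:0.0 -9:0.0 -8:0.0 -7:0.0 -6:0.0 -5:0.0 -4:0.0 -3:0.0 -2:0.0 -1:0.0 
face L 0.0011325568947396548 [0.00169922 0.00114162] 1927
```

View pics/w5c.png

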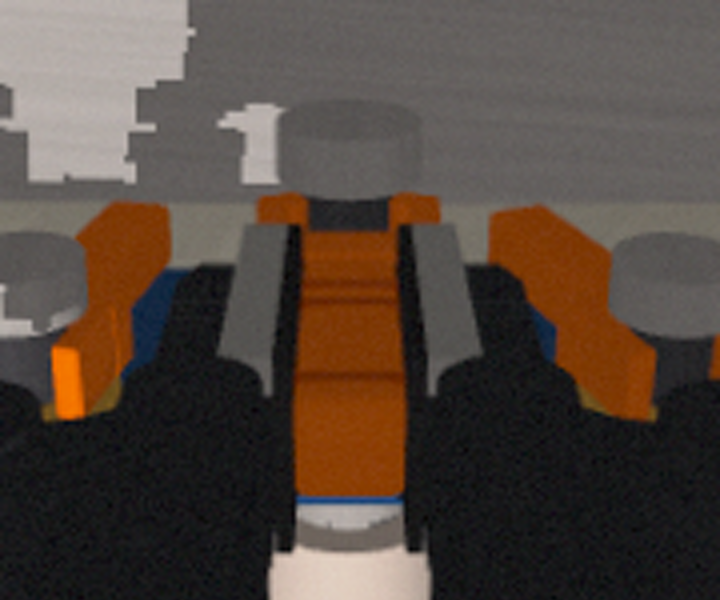

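Clip is astride the groove with the collar at (348,150) in the crop and no slip in the jaws. Its origin is about 7.7 mm above the axis, so it is near the snap. I'll centre it along x and push on.

```bash
for s in 1 2 3; do python3 -m inch '{"hand":[0.6],"xyz":[[0.11,0,0.0]],"dr":[[0.001,0.004,0]]}'| sed -n 2,4p; done;echo;  for s in 1 2 3 4; do python3 -m inch '{"hand":[0.6],"xyz":[[0.08,0,0.13]],"dr":[[0,0,0]]}'| sed -n 2,4p; done; python3 go.py .4730 .0521 .124 4.5
```

```text
position: [0.474, 0.0521, 0.131]
eef_rot: [0.003, -0.039, 0.999, 0.001]
ft_force: [1.4, -0.2, -0.3]
position: [0.4739, 0.0522, 0.1312]
eef_rot: [0.002, -0.039, 0.999, 0.0]
ft_force: [1.5, 0.6, 1.2]
position: [0.4737, 0.0522, 0.1315]
eef_rot: [0.001, -0.039, 0.999, -0.001]
ft_force: [1.3, 0.1, 0.8]

position: [0.4739, 0.0523, 0.131]
eef_rot: [0.002, -0.039, 0.999, -0.001]
ft_force: [-1.4, 0.1, 12.1]
position: [0.474, 0.0523, 0.1307]
eef_rot: [0.003, -0.039, 0.999, -0.0]
ft_force: [-2.1, -1.0, 11.2]
position: [0.4739, 0.0523, 0.1306]
eef_rot: [0.003, -0.039, 0.999, -0.0]
ft_force: [-2.7, -0.8, 12.9]
position: [0.4739, 0.0523, 0.1307]
eef_rot: [0.003, -0.039, 0.999, -0.0]
ft_force: [-1.7, -0.3, 10.8]
t 13.77 pos [0.4739 0.0523 0.1307] grip 0.0109 F [-1.7 -0.3 10.8] q7 1.56 
 shift cm [ 0.1  -0.01  0.66] turn [-0.     0.006 -0.001] vel 0.01
```

```bash
for s in 1 2 3; do python3 -m inch '{"hand":[0.6],"xyz":[[0.08,0,0.15]],"dr":[[0,0.003,0]]}'| sed -n 2,4p; done; python3 go.py .4730 .0521 .124 4.5
```

```text
position: [0.474, 0.0522, 0.1307]
eef_rot: [0.002, -0.039, 0.999, 0.0]
ft_force: [-2.6, -1.3, 12.2]
position: [0.4741, 0.0522, 0.1307]
eef_rot: [0.001, -0.039, 0.999, 0.0]
ft_force: [-2.0, -0.9, 11.5]
position: [0.4742, 0.0522, 0.1307]
eef_rot: [-0.0, -0.039, 0.999, 0.001]
ft_force: [-2.0, 0.4, 11.3]
t 14.02 pos [0.4742 0.0522 0.1307] grip 0.0107 F [-2.   0.4 11.3] q7 1.57 
 shift cm [ 0.12 -0.    0.67] turn [ 0.001 -0.    -0.001] vel 0.032
```

```bash
for s in 1 2 3 4; do python3 -m inch '{"hand":[0.6],"xyz":[[0.2,0,0.12]],"dr":[[0,0,0]]}'| sed -n 2,4p; done; echo; for s in 1 2 3 4; do python3 -m inch '{"hand":[0.6],"xyz":[[-0.05,0,0.14]],"dr":[[0,0,0]]}'| sed -n 2,4p; done; python3 go.py .4730 .0521 .124 4.5
```

```text
position: [0.4739, 0.0521, 0.1308]
eef_rot: [0.001, -0.039, 0.999, 0.001]
ft_force: [1.9, -0.1, 4.6]
position: [0.4737, 0.0521, 0.1308]
eef_rot: [0.003, -0.039, 0.999, 0.001]
ft_force: [0.9, -0.2, 5.7]
position: [0.4737, 0.0521, 0.1308]
eef_rot: [0.005, -0.039, 0.999, 0.001]
ft_force: [0.9, -0.5, 6.6]
position: [0.4735, 0.0521, 0.1307]
eef_rot: [0.007, -0.039, 0.999, 0.002]
ft_force: [0.7, 0.4, 6.9]

position: [0.4741, 0.0521, 0.1304]
eef_rot: [0.007, -0.039, 0.999, 0.002]
ft_force: [-4.0, -0.7, 10.7]
position: [0.4742, 0.0521, 0.13]
eef_rot: [0.006, -0.039, 0.999, 0.002]
ft_force: [-4.3, -0.8, 12.7]
position: [0.4743, 0.0521, 0.1297]
eef_rot: [0.005, -0.039, 0.999, 0.002]
ft_force: [-4.9, -1.4, 12.0]
position: [0.4744, 0.0521, 0.1293]
eef_rot: [0.003, -0.038, 0.999, 0.003]
ft_force: [-2.6, -0.8, 10.4]
t 14.68 pos [0.4744 0.0521 0.1293] grip 0.011 F [-2.6 -0.8 10.4] q7 1.57 
 shift cm [0.14 0.01 0.53] turn [ 0.005  0.007 -0.002] vel 0.028
```

```bash
for s in 1 2 3 4 5; do python3 -m inch '{"hand":[0.6],"xyz":[[-0.03,0,0.14]],"dr":[[0.001,0,0]]}'| sed -n 2,4p; done; python3 go.py .4730 .0521 .124 4.5
```

```text
position: [0.4744, 0.0521, 0.1289]
eef_rot: [0.003, -0.038, 0.999, 0.002]
ft_force: [-2.6, -0.6, 10.4]
position: [0.4743, 0.0521, 0.1282]
eef_rot: [0.002, -0.038, 0.999, 0.002]
ft_force: [-1.9, -0.2, 7.6]
position: [0.4743, 0.0521, 0.1274]
eef_rot: [0.001, -0.038, 0.999, 0.002]
ft_force: [-1.7, -0.3, 5.4]
position: [0.4743, 0.0521, 0.1262]
eef_rot: [0.001, -0.038, 0.999, 0.001]
ft_force: [-0.8, -0.8, 3.1]
position: [0.4743, 0.0521, 0.1246]
eef_rot: [0.0, -0.038, 0.999, 0.001]
ft_force: [0.9, 0.4, 0.2]
t 15.1 pos [0.4743 0.0521 0.1246] grip 0.0108 F [0.9 0.4 0.2] q7 1.57 
 shift cm [0.13 0.01 0.06] turn [ 0.001  0.001 -0.002] vel 0.043
```

Past the peak and snapping in. I'll bring it down gently to the seat.

```bash
for s in 1 2 3 4; do python3 -m inch '{"hand":[0.6],"xyz":[[0,0,0.08]],"dr":[[0,0,0]]}'| sed -n 2,4p; done; python3 go.py .4730 .0521 .123 4.5
```

```text
position: [0.4738, 0.0521, 0.1231]
eef_rot: [-0.0, -0.038, 0.999, 0.0]
ft_force: [1.9, 0.3, -1.0]
position: [0.4737, 0.0521, 0.1224]
eef_rot: [-0.0, -0.038, 0.999, 0.0]
ft_force: [-3.3, -0.6, 14.4]
position: [0.4739, 0.0521, 0.1225]
eef_rot: [-0.001, -0.038, 0.999, 0.001]
ft_force: [-3.1, -2.1, 13.4]
position: [0.4738, 0.0521, 0.1225]
eef_rot: [-0.001, -0.038, 0.999, 0.001]
ft_force: [-3.4, -0.3, 9.8]
t 15.43 pos [0.4738 0.0521 0.1225] grip 0.0108 F [-3.4 -0.3  9.8] q7 1.58 
 shift cm [ 0.08  0.   -0.05] turn [ 0.002 -0.003 -0.002] vel 0.014
```

```bash
python3 -m inch '{"hand":[0.6,0.6],"xyz":[[0,0,-0.03],[0,0,0]],"dr":[[0,0,0],[0,0,0]]}'| sed -n 2,4p; for s in 1 2 3 4 5; do python3 -m inch '{"hand":[0.6],"xyz":[[-0.2,0,0]],"dr":[[0,0,0]]}'| sed -n 2,4p; done; python3 go.py .495 .0538 .1228 4.5
```

```text
position: [0.4736, 0.0521, 0.1227]
eef_rot: [-0.002, -0.038, 0.999, 0.001]
ft_force: [-0.3, -0.6, 1.4]
position: [0.4741, 0.0521, 0.1225]
eef_rot: [-0.004, -0.038, 0.999, 0.001]
ft_force: [-4.1, -0.5, 9.1]
position: [0.4745, 0.0522, 0.1226]
eef_rot: [-0.006, -0.038, 0.999, 0.001]
ft_force: [-4.5, -0.3, 10.2]
position: [0.4747, 0.0521, 0.1226]
eef_rot: [-0.009, -0.038, 0.999, 0.001]
ft_force: [-3.5, -0.1, 9.4]
position: [0.4749, 0.0522, 0.1226]
eef_rot: [-0.011, -0.038, 0.999, 0.001]
ft_force: [-4.4, -0.3, 8.7]
position: [0.475, 0.0522, 0.1226]
eef_rot: [-0.014, -0.038, 0.999, 0.001]
ft_force: [-4.3, -0.9, 8.8]
t 16.02 pos [0.475  0.0522 0.1226] grip 0.0109 F [-4.3 -0.9  8.8] q7 1.59 
 shift cm [-2.    0.01 -0.08] turn [ 0.003 -0.027 -0.002] vel 0.075
```

```bash
for s in 1 2 3 4; do python3 -m inch '{"hand":[0.6],"xyz":[[-0.2,0,-0.08]],"dr":[[0,-0.012,0]]}'| sed -n 2,4p; done; python3 go.py .495 .0538 .1228 4.5
```

```text
position: [0.4751, 0.0522, 0.1227]
eef_rot: [-0.01, -0.038, 0.999, 0.001]
ft_force: [-3.0, -0.2, 0.7]
position: [0.475, 0.0521, 0.1227]
eef_rot: [-0.007, -0.038, 0.999, 0.001]
ft_force: [-4.2, -0.7, 3.6]
position: [0.4748, 0.0521, 0.1226]
eef_rot: [-0.003, -0.038, 0.999, 0.001]
ft_force: [-4.2, -0.3, 3.8]
position: [0.4748, 0.0521, 0.1226]
eef_rot: [0.001, -0.038, 0.999, 0.001]
ft_force: [-5.7, 0.2, 3.9]
t 16.35 pos [0.4748 0.0521 0.1226] grip 0.0111 F [-5.7  0.2  3.9] q7 1.58 
 shift cm [-2.03  0.01 -0.02] turn [ 0.002  0.002 -0.002] vel 0.117
```

```bash
for s in 1 2 3 4; do python3 -m inch '{"hand":[0.6],"xyz":[[-0.35,0,-0.12]],"dr":[[0,-0.009,0]]}'| sed -n 2,4p; done; python3 go.py .495 .0538 .1228 4.5
```

```text
position: [0.4755, 0.0522, 0.1227]
eef_rot: [0.003, -0.038, 0.999, 0.001]
ft_force: [-5.1, -0.7, 1.7]
position: [0.4762, 0.0522, 0.1226]
eef_rot: [0.005, -0.038, 0.999, 0.001]
ft_force: [-5.6, 0.1, 2.4]
position: [0.4769, 0.0523, 0.1226]
eef_rot: [0.007, -0.038, 0.999, 0.001]
ft_force: [-5.3, -0.8, 1.7]
position: [0.4776, 0.0523, 0.1226]
eef_rot: [0.009, -0.039, 0.999, 0.001]
ft_force: [-4.6, -0.1, 2.3]
t 16.68 pos [0.4776 0.0523 0.1226] grip 0.0111 F [-4.6 -0.1  2.3] q7 1.58 
 shift cm [-1.74  0.01  0.01] turn [ 0.002  0.018 -0.001] vel 0.05
```

```bash
python3 -m inch '{"hand":[0.6,0.6,0.6,0.6,0.6],"xyz":[[-0.45,0,-0.12],[-0.45,0,-0.12],[-0.45,0,-0.12],[-0.45,0,-0.12],[-0.45,0,-0.12]],"dr":[[0,-0.002,0],[0,-0.002,0],[0,-0.005,0],[0,-0.007,0],[0,-0.007,0]]}'| sed -n 2,4p;  python3 go.py .495 .0538 .1228 4.5; python3 -m inch '{"hand":[0.6,0.6,0.6],"xyz":[[-0.45,0,-0.12],[-0.45,0,-0.12],[-0.45,0,-0.12]],"dr":[[0,-0.007,0],[0,-0.007,0],[0,-0.007,0]]}'| sed -n 2,4p;  python3 go.py .495 .0538 .1228 4.5
```

```text
position: [0.486, 0.053, 0.1226]
eef_rot: [0.007, -0.039, 0.999, 0.001]
ft_force: [-6.1, 1.0, 2.6]
t 17.1 pos [0.486  0.053  0.1226] grip 0.0106 F [-6.1  1.   2.6] q7 1.59 
 shift cm [-0.9   0.01 -0.01] turn [ 0.001  0.014 -0.001] vel 0.034
position: [0.4913, 0.0534, 0.1226]
eef_rot: [0.009, -0.039, 0.999, 0.001]
ft_force: [-6.4, -0.4, 2.9]
t 17.35 pos [0.4913 0.0534 0.1226] grip 0.0106 F [-6.4 -0.4  2.9] q7 1.59 
 shift cm [-0.37  0.01 -0.01] turn [ 0.     0.018 -0.001] vel 0.034
```

```bash
for s in 1 2 3 4 5; do python3 -m inch '{"hand":[0.6],"xyz":[[-0.38,0,-0.1]],"dr":[[0,-0.003,0]]}'| sed -n 2,4p; done; python3 go.py .4965 .0538 .1228 4.5
```

```text
position: [0.4925, 0.0535, 0.1226]
eef_rot: [0.008, -0.039, 0.999, 0.0]
ft_force: [-4.4, 0.7, 4.1]
position: [0.4939, 0.0536, 0.1226]
eef_rot: [0.007, -0.039, 0.999, 0.0]
ft_force: [-4.3, 0.8, 3.9]
position: [0.4953, 0.0537, 0.1226]
eef_rot: [0.006, -0.039, 0.999, 0.0]
ft_force: [-5.5, -0.2, 3.5]
position: [0.4955, 0.0537, 0.1226]
eef_rot: [0.004, -0.039, 0.999, 0.0]
ft_force: [-9.1, -1.3, 9.6]
position: [0.4955, 0.0537, 0.1226]
eef_rot: [0.001, -0.039, 0.999, 0.0]
ft_force: [-8.0, -0.0, 7.8]
t 17.77 pos [0.4955 0.0537 0.1226] grip 0.011 F [-8.  -0.   7.8] q7 1.6 
 shift cm [-0.1  -0.   -0.02] turn [ 0.     0.002 -0.001] vel 0.076
```

Clip is against the plate: force jumped to about 9 N and motion stopped at x=0.4955, where contact was expected. Next I'll unload, open and check.

```bash
python3 -m inch '{"hand":[0.6,0.6,1.6,2.4,3.5,3.5,3.5],"xyz":[[0,0,-0.03],[0,0,0],[0,0,0],[0,0,0],[0,0,0],[0,0,0],[0,0,0]],"dr":[[0,0,0],[0,0,0],[0,0,0],[0,0,0],[0,0,0],[0,0,0],[0,0,0]]}'; python3 -m inch '{"hand":[3.5,3.5,3.5,3.5,3.5,3.5],"xyz":[[0,0,-0.5],[0,0,-1],[0,0,-2],[0,0,-2],[1.2,-1,-2],[0,0,0]],"dr":[[0,0,0],[0,0,0],[0,0,0],[0,0,0],[0,0,0],[0,0,0]]}';python3 go.py .43 0.02 .21 4.5; python3 w.py w6; python3 seg.py w6 | grep " 0.0[45]"; python3 stub.py w6 .054; python3 - <<'E'
import cv2; p=cv2.imread('pics/w6.png')[180:330,190:390]; cv2.imwrite('pics/w6c.png',cv2.resize(p,None,fx=4,fy=4,interpolation=cv2.INTER_CUBIC))
E
```

```text
time_s: 18.35
position: [0.4998, 0.054, 0.1231]
eef_rot: [0.007, -0.039, 0.999, -0.0]
ft_force: [-0.1, -0.2, -0.0]
grip_width: 0.035
time_s: 18.85
position: [0.4877, 0.0423, 0.203]
eef_rot: [0.007, -0.039, 0.999, -0.001]
ft_force: [0.4, 0.6, 0.3]
grip_width: 0.0349
t 18.85 pos [0.4877 0.0423 0.203 ] grip 0.0349 F [0.4 0.6 0.3] q7 1.53 
 shift cm [ 5.92 -1.77 -0.78] turn [-0.003  0.015 -0.   ] vel 0.061
pos [0.4877 0.0423 0.203 ] q7 [-0.64  0.11  0.49  2.04 -0.06  0.99  1.53] toolx [-0.9968 -0.0784 -0.0145] y [-0.0783  0.9969 -0.0031] z [ 0.0147 -0.0019 -0.9999] F [0.4 0.6 0.3]
[255. 214.] 326 lo [0.4932 0.0119 0.0508] hi [0.5037 0.0215 0.1062] top 66 [0.4978 0.0153 0.1052] ((498.3882141113281, 15.345224380493164), (9.86400032043457, 4.578385353088379), 2.9321882724761963)
[343. 214.] 538 lo [0.4877 0.0802 0.0522] hi [0.4989 0.0972 0.1074] top 80 [0.493  0.0948 0.1063] ((493.26885986328125, 95.07192993164062), (11.365478515625, 4.876861572265625), 3.379453420639038)
[405. 215.] 217 lo [0.4831 0.1374 0.0478] hi [0.4951 0.1537 0.1029] top 68 [0.4896 0.1392 0.1018] ((490.0166015625, 139.31446838378906), (11.273519515991211, 3.958810567855835), 2.4416685104370117)
[302. 232.] 923 lo [0.4903 0.043  0.0952] hi [0.5018 0.0653 0.1492] top 290 [0.496  0.0542 0.148 ] ((496.21380615234375, 54.371925354003906), (11.316559791564941, 11.959612846374512), 1.9732458591461182)
308 axis y0,z,dyaw [ 0.0005  0.0966 -0.006 ] rms 0.00281 world pt on axis at L=-.02 [0.482 0.053] yaw 3.9559389931978943
-46:0.0 -45:0.0 -44:0.0 -43:0.0 -42:0.0 -41:0.0 -40:0.0 -39:0.0 -38:0.0 -37:0.0 -36:0.0 -35:0.0 -34:0.0 -33:0.0 -32:0.0 -31:0.0 -30:0.0 -29:0.0 -28:0.0 -27:0.0 -26:0.0 -25:0.0 -24:0.0 -23:0.0 -22:7.8 -21:9.6 -20:9.5 -19:9.7 -18:9.7 -17:9.8 -16:9.7 -15:9.7 -14:9.6 -13:7.1 -12:10.2 -11:11.6 -10:14.8 -9:15.5 -8:16.1 -7:15.9 -6:15.8 -5:15.4 -4:16.1 -3:15.4 -2:0.0 -1:0.0 
face L 0.0013215268322124482 [0.00112541 0.00132563] 1484
```

View pics/w6c.png

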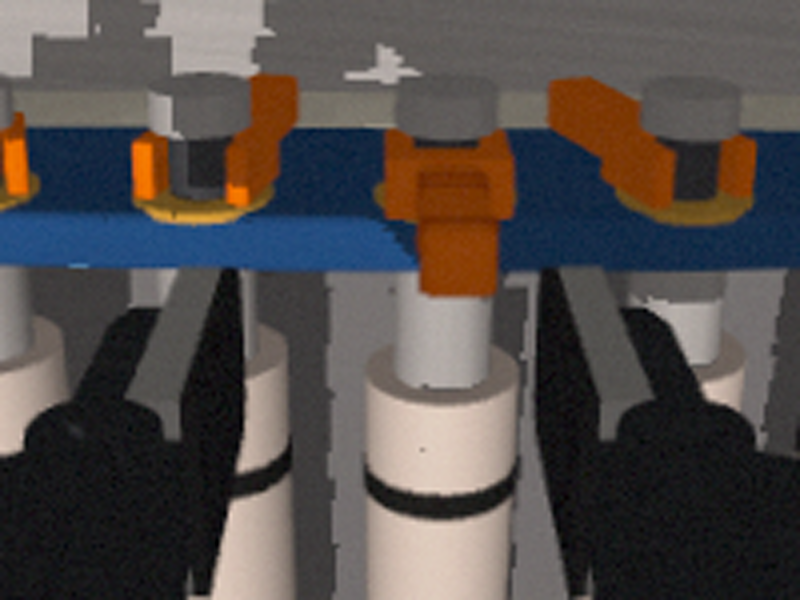

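```bash
python3 -c "
from workcell import job
print(job.hand_in())"
```

```text
the job is handed in; nothing more can be done
None
```

The clip is snapped home on the middle roller and slid in against the blue plate. The arm has let go and is clear of everything. I handed the job in at about 19 s of the 72 s allowed.

**Getting it on:** The clip dropped into the groove without touching the stub. It stuck partway at first, so I worked it back and forth along the roller until it snapped through. I then slid the roller in at about 5–6 N until it stopped at about 9 N against the plate.

**Forces:** The highest downward push I read was about 14 N, as the clip seated. With the jaws' squeeze of up to 25 N, that should stay just under 40 N. The contact force itself can't be read, so this is an estimate.

**Last checks:** I made these from the final wrist picture after letting go:
- **Height and sideways:** the clip is within about 0.5 mm of the roller's axis both ways.
- **Against the plate:** the clip lines up with the neighbouring clips to about 0.5 mm. Measuring from the plate's face gives x ≈ -7 mm instead of -6. That is within the tolerance and within the camera's 2 mm accuracy.
- **Angle:** the tab reads about 2°, against about 4.3° for the roller, well within the 7° allowed.
- **Bystanders:** I took no final picture of them. The path stayed clear, and the only contact forces I read came while the clip was on the stub.

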